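# Read a well strip in the tilting mirror

### The arm

A 6-joint arm with a two-finger parallel gripper is mounted at the origin on the work surface. World frame = base frame: x ahead of the robot, y to its left, z up, the work surface at z = 0. Lengths are in m, angles in rad, forces in N, time in s.
With the tool pointing down it reaches from about 0.25 to 0.8 m from the base axis. Payload 8.5 kg.
Tool frame: the origin (TCP) lies on the centre line of the jaws, within the pads' length; the fingertips stand 8 mm ahead of it and the grasp point (between the pads) lies 11 mm behind it; z points along the fingers, x is the direction in which the jaws open and shut, and the axes are right-handed (so a half turn about z gives the same grasp; the last joint's range is limited). The gripper opens to 85 mm and grips with 20 to 120 N. Pads are 22 mm wide; open, the fingers measure 114 mm over their backs; the gripper's body (76 mm by 85 mm) begins 54 mm behind the grasp point. The pads swing forward as they close: fully open they stand 13 mm farther back than shut.
Start: joints at [1.147, 0.238, -0.013, 1.319, 0, 1.571], TCP at [0.216, 0.479, 0.239] pointing down, gripper open.
Joint ranges: [-2.66, 2.66], [-1.03, 1.9], [-1.14, 1.46], [-1.82, 2.27], [-1.45, 1.34], [-3.14, 3.14]. Speed limits (rad/s): [2.22, 2.22, 2.79, 3.14, 3.14, 3.14].

### API

Orientations are given as a unit quaternion [w, x, y, z].
In Python, from station import * gives the robot as it stands. The module is installed in compiled form; this text tells all that it offers.
- The arm moves only by the shell command python3 -m crank 'ROWS' [FORCE]. ROWS is JSON, a list of rows, each an object of numbers: "claw": the closure, from 0 (fully open) to 1 (shut); "tx", "ty", "tz": the shift along the tool's x, y, z in cm; "rx", "ry", "rz": the turn, a rotation vector about the tool's x, y, z in rad. In form: [{"claw": .., "tx": .., "ty": .., "tz": .., "rx": .., "ry": .., "rz": ..}, ...]. A call has 1 to 8 rows; each row is the pose to reach, as a shift and turn from the pose commanded when the call began, along the tool's axes at that moment; what a row does not reach only later rows make up. A row lasts 1/10 s, in which the tool goes at most 50 mm and 8.59 degrees, less where a joint would pass 70% of its speed; a pose out of reach is approached as far as the arm can. A call with a gripper value outside its range is refused whole. The fingers move at their own pace and stop on an object; FORCE is the grip in N (left out, the last holds). Time passes only in rows, so rows that repeat a pose let the fingers close. It gives the time, the measured TCP pose, the force and the opening at its end, in the units of the state.
- sense(): the state, without advancing time (a new reading comes with each control period).
- capture(name): name is "side" or "top"; returns a dict with "pixels" (480x640x3 uint8, red, green, blue), "z_map" (480x640 float32, m along the optical axis (not along the pixel's ray), 0 where there is no reading), "mtx" (3x3 intrinsics, pixels), "D" ([k1, k2, p1, p2, k3] as OpenCV has them; the pictures are not rectified), "R" (3x3) and "t" (3): a world point X has camera coordinates R X + t. Camera axes: x right, y down, z forward; pixel columns grow to the right and rows downward; lengths in m; the calibration is good to about 2 mm. A picture is of the moment at which its call begins.
- finish_job(): hands the job in, once; it reports no verdict.
Trained networks look in the newest picture that a camera, given by its name, has taken for a name from the list of things; names that differ only in an ending like _2 or _b are one class to them, and where a whole thing is asked for, a point or a joint stands for the part that bears it (a point fixed in the world has none). Each returns a list of dicts, best first, with "p" (0 to 1); they miss things now and then, are a little off and sometimes report something else, mostly with a low value. They report only what shows in the picture. A call takes as long as a camera call. They do not tell look-alikes from the thing itself.
- find_in(camera, name): "rect" ([left, top, width, height] in pixels, round what is visible of it).
- place_of(camera, name): "uv" ([column, row] in pixels: a listed point, or the origin of a listed thing).
The state is a dict: "t": time; "qpos": joint angles; "qvel": joint speeds; "effort": joint torques, N m; "eef_pos": TCP position; "ee_rot": TCP orientation; "contact_force": force on the tool from outside, world axes, zero at the start; "moment": the same for the moment, N m; "finger_gap": opening from 0.0 (shut) to 1.0 (fully open).
Only numpy, scipy, OpenCV 4.12 (cv2) and the standard library are available. Lean on these libraries where they do the work, as an engineer would, in place of code of your own. Each camera call takes 0.05 s, during which the arm holds its last target.

### The job

Move the well strip with the red well from its grey stand into the empty blue carrier on the reading mirror's glass deck and let go of it there. Then pull the mirror's lever by its black grip until the little camera on its base sees the red well reflected in the middle of the mirror, on the mirror's pivot line. The mirror springs back when let go, so finish still holding the grip at that angle, and leave the other strips and the bottle, jars and tip box where they are.

Things in the scene. Friction and masses are not known exactly. Their poses are not given: they have to be found in the camera images.
- strip: The strip to read: clear, eight wells, one of them red, white top rail; 12 mm wide (its x), 92 long (y), 18 high, 25 g. Origin: centre of its underside, z up. It starts on the stand, 20 mm above the bench. Pinch it across its 12 mm width at mid-length, where beside it stand only 3 mm high ribs for 33 mm either way, and lift straight up. Either way round in the carrier is right.
- red_well (a point): The red well of that strip, 5 mm above the strip's underside, on its centre line, 16 mm from its middle towards its +y end.
- stand: Grey plastic stand, fixed, 60 x 124 x 20 mm plus pocket walls that rise 10 mm at the strip's ends; origin at the centre of its underside, strip lengthwise along its y.
- carrier: The empty one of three equal blue strip carriers fixed on the glass deck, 46 mm apart, in any order. A frame 25 mm wide (x), 108 long (y), open below: end pockets 10 mm high, inside 17 mm wide and 100 long, joined by 3 mm high ribs along the middle 66 mm. Origin: its centre, on the glass, 160 mm above the bench; the strip sits on the glass there, lengthwise along y.
- station: Reading mirror, fixed: white base 375 x 150 mm, glass deck 150 x 140 mm with its top 160 mm up, the tilting mirror under it, a grey camera with black lens at the base's far end. Origin: on the bench under the middle of the mirror's pivot line; +x runs from mirror to camera, away from the robot within 13 degrees, y along the pivot line and the carriers, z up. The lever is on the -y side.
- pivot (a point): Middle of the mirror's pivot line, 85 mm above the bench; the pivot line runs along the station's y and lies in the mirror's reflecting face (80 mm high, 124 mm wide).
- lens (a point): Front of the camera's lens, 85 mm above the bench, 201 mm from the pivot line along the station's +x; it looks level, straight at the pivot line.
- mirror (a joint): Tilt of the mirror, 0 to 1.05 rad. At 0 (parked, where a spring holds it) the mirror's normal points towards the camera, 0.175 rad above level; it rises by the joint's value as the lever is pulled, so it stands 0.175 + value above level. The spring pulls with 0.6 N at the grip when parked, 1.8 N at full tilt.
- grip: Black level round sleeve on the lever's end, 12 mm thick, 52 long, along the station's y, 118 mm to the -y side of the pivot point; origin near its middle (28 mm from its lever end). It swings at 100 mm radius about the pivot line: parked, 57 mm beyond (+x) and 82 above it (lever 0.611 rad from upright); pulling swings it up, over and back to the robot by the joint's value. It turns freely about its own length.
- strip_a: Bystander; leave it where it is: a like strip with a green end well, in one of the other carriers.
- strip_b: Bystander; leave it where it is: a like strip with a dark blue end well, in one of the other carriers.
- saline: Bystander; leave it where it is: white plastic bottle, 72 mm wide, 170 mm high; origin under its centre.
- amber: Bystander; leave it where it is: amber jar with black lid, 56 mm wide, 120 mm high; origin under its centre.
- cup: Bystander; leave it where it is: clear specimen jar with red lid, 56 mm wide, 66 mm high; origin under its centre.
- tipbox: Bystander; leave it where it is: open box of yellow pipette tips, 82 x 120 mm, 54 mm high; origin under its centre.
There are look-alikes about, which are no part of the job. What is shaped like the strip but yellow is not meant.

How it is judged:
By the outcome, as a careful person would: the job done as asked, in the order asked, and still so for the second after the job is handed in, while the arm keeps its last pose, push and grip.
It also fails if it takes over 51 s, if anything falls off the work surface, if the arm or the gripper's body presses on something with over 40 N, if the wrist force passes 120 N, or if a joint passes its speed limit or range.

## Working session

There is one attempt and no reset: what is moved stays moved. The work goes in short steps, Python scripts to look and compute and a shell command to move; the robot and the scene stay as the last step left them, time stands still between calls to the robot, and variables do not carry over. Pictures are saved under pics/ and viewed, and the job is handed in when it is done.

```bash
mkdir -p pics; cat > h.py <<'E'
from station import *
import numpy as np, cv2
from scipy.spatial.transform import Rotation as Ro
def snap(n,f):
    c=capture(n); cv2.imwrite('pics/'+f+'.png',c['pixels'][:,:,::-1]); np.savez('pics/'+f+'.npz',**c); return c
def ray(c,uv):
    p=cv2.undistortPoints(np.array([[uv]],float),c['mtx'],c['D'])[0,0]
    d=c['R'].T@np.array([p[0],p[1],1]); o=-c['R'].T@c['t']; return o,d
def atz(c,uv,z):
    o,d=ray(c,uv); return o+d*(z-o[2])/d[2]
def deproj(c,uv):
    o,d=ray(c,uv); return o+d*float(c['z_map'][int(round(uv[1])),int(round(uv[0]))])
def proj(c,X):
    return cv2.projectPoints(np.atleast_2d(np.array(X,float)),cv2.Rodrigues(c['R'])[0],c['t'],c['mtx'],c['D'])[0][:,0]
E
python3 - <<'E'
from h import *
np.set_printoptions(precision=3,suppress=True)
print(sense())
for n in ['side','top']:
    c=snap(n,n+'0'); print(n,-c['R'].T@c['t'],c['R'][2])
    for o in ['strip','red_well','stand','carrier','station','lens','grip','pivot']:
        print(o,[(np.round(d['uv'],1).tolist(),round(d['p'],2)) for d in place_of(n,o)][:4])
E
```

```text
{'t': 0.0, 'qpos': array([ 1.147,  0.239, -0.014,  1.319,  0.   ,  1.571]), 'qvel': array([ 0.002,  0.002,  0.   ,  0.   , -0.001,  0.001]), 'effort': array([  0.002, -53.878,  34.645,   0.018,   0.   ,  -0.   ]), 'eef_pos': array([0.216, 0.478, 0.239]), 'ee_rot': array([ 0.   ,  0.84 ,  0.543, -0.001]), 'contact_force': array([ 0.345, -0.037,  0.281]), 'moment': array([-0.008, -0.004,  0.037]), 'finger_gap': 0.9994074354803354}
side [ 0.306 -0.568  0.812] [ 0.286  0.564 -0.775]
strip [([298.7, 233.3], 0.89), ([218.7, 173.2], 0.67), ([278.8, 206.4], 0.5)]
red_well [([276.8, 201.9], 0.55), ([216.4, 172.4], 0.51)]
stand [([222.1, 183.3], 0.65)]
carrier [([277.3, 239.0], 0.68)]
station [([300.3, 280.4], 0.9)]
lens [([376.4, 211.8], 0.83), ([363.3, 254.0], 0.53)]
grip [([364.1, 253.7], 0.76), ([218.8, 169.8], 0.55)]
pivot []
top [ 0.368 -0.048  1.285] [ 0.14  -0.003 -0.99 ]
strip [([328.8, 218.2], 0.72), ([247.0, 230.7], 0.72), ([176.8, 264.6], 0.54), ([334.0, 236.3], 0.51)]
red_well [([238.4, 225.4], 0.51), ([174.2, 262.2], 0.47)]
stand [([183.7, 263.7], 0.96)]
carrier [([337.3, 260.1], 0.82)]
station []
lens [([318.7, 155.7], 0.63)]
grip [([383.3, 202.3], 0.72)]
pivot [([330.1, 217.8], 0.29)]
```

View pics/side0.png

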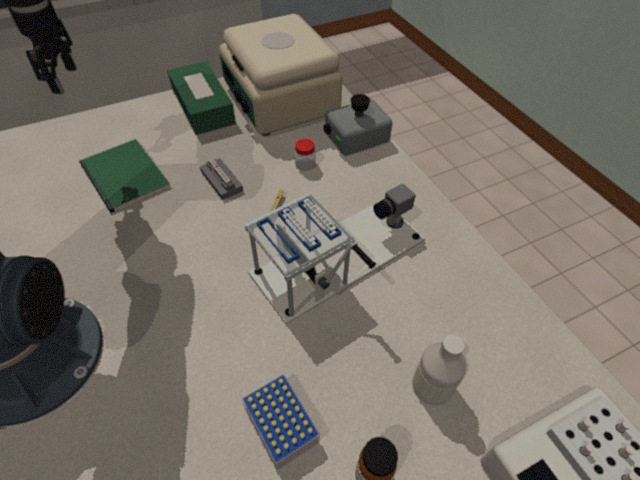

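View pics/top0.png

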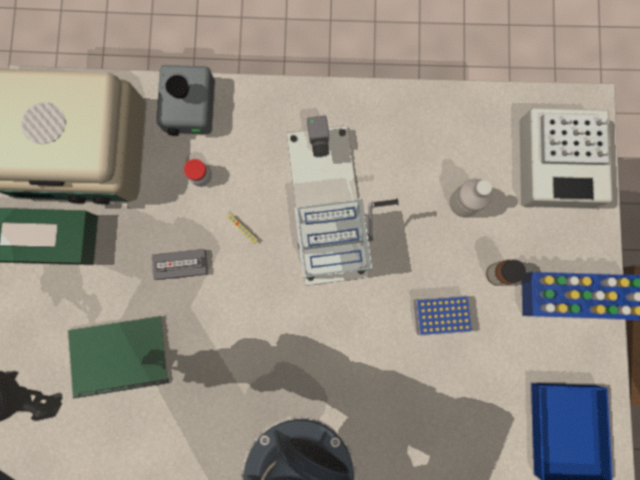

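```bash
python3 - <<'E'
import cv2
a=cv2.imread('pics/top0.png'); cv2.imwrite('pics/top0z.png',cv2.resize(a[130:310,140:400],None,fx=3,fy=3,interpolation=cv2.INTER_CUBIC))
a=cv2.imread('pics/side0.png'); cv2.imwrite('pics/side0z.png',cv2.resize(a[140:320,180:420],None,fx=3.3,fy=3.3,interpolation=cv2.INTER_CUBIC))
E
```

```text
(no output)
```

View pics/top0z.png

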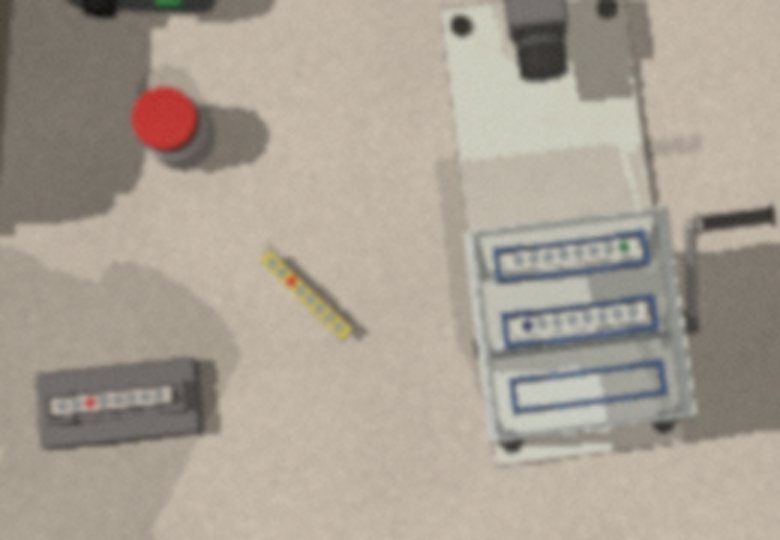

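View pics/side0z.png

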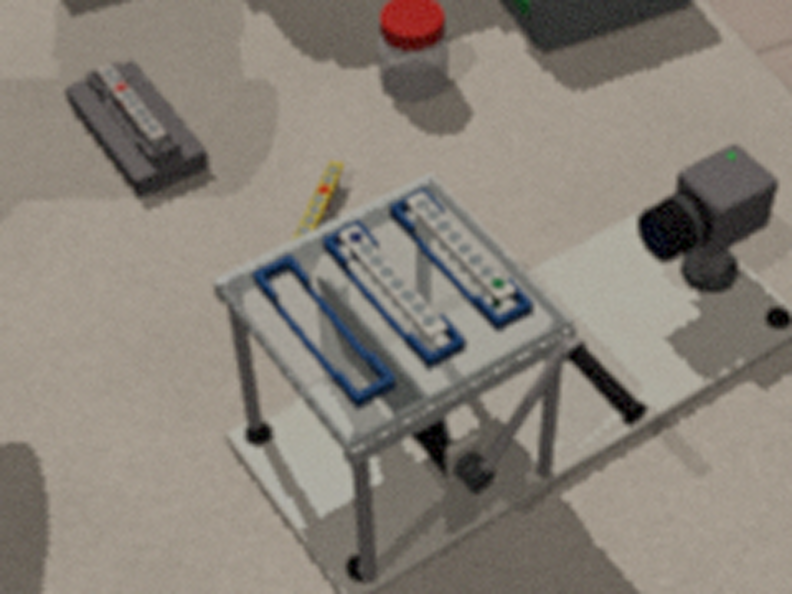

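The strip sits on its grey stand at about (177,264) in the top view, with the red well towards +y. The empty carrier is the one nearest the robot, at about (337,260). The green strip is in the far carrier and the blue strip in the middle one. The yellow strip on the bench at about (243,228) is a decoy. The grip is at about (384,203).

Next I'll measure the positions precisely.

```bash
cat > fit.py <<'E'
from h import *
from scipy.optimize import minimize
np.set_printoptions(precision=4,suppress=True)
S=4
def load(f): return dict(np.load('pics/'+f+'.npz'))
def box(x0,x1,y0,y1,z0,z1): return np.array([[x,y,z] for x in(x0,x1) for y in(y0,y1) for z in(z0,z1)])
def frame(dx,z=0.16):
    b=[]
    for s in(1,-1):
        b.append(box(dx-.0125,dx+.0125,*sorted((s*.05,s*.054)),z,z+.01))
        for q in(1,-1):
            b.append(box(*sorted((dx+q*.0085,dx+q*.0125)),*sorted((s*.033,s*.054)),z,z+.01))
    for q in(1,-1): b.append(box(*sorted((dx+q*.0085,dx+q*.0125)),-.033,.033,z,z+.003))
    return b
def tf(P,p):
    c,s=np.cos(p[2]),np.sin(p[2]); return np.c_[p[0]+c*P[:,0]-s*P[:,1],p[1]+s*P[:,0]+c*P[:,1],P[:,2]]
def render(c,boxes,p,roi):
    l,t,w,h=roi; m=np.zeros((h*S,w*S),np.uint8)
    for b in boxes:
        uv=proj(c,tf(b,p)); uv=((uv-[l,t]+.5)*S*16).astype(np.int32)
        cv2.fillConvexPoly(m,cv2.convexHull(uv.reshape(-1,1,2)),1,shift=4)
    return cv2.resize(m.astype(np.float32),(w,h),interpolation=cv2.INTER_AREA)
E
cat > m.py <<'E'
from fit import *
def blue(im):
    im=im.astype(float); return np.clip((im[...,2]-1.0*im[...,0]-15)/70,0,1)
for f,roi in [('top0',(290,195,80,85)),('side0',(235,185,120,90))]:
    c=load(f); l,t,w,h=roi; B=blue(c['pixels'])[t:t+h,l:l+w]
    cv2.imwrite('pics/b_'+f+'.png',cv2.resize((B*255).astype(np.uint8),None,fx=5,fy=5))
    boxes=sum([frame(d) for d in(-.046,0,.046)],[])
    def cost(p):
        M=cv2.GaussianBlur(render(c,boxes,p,roi),(0,0),1.0); Bb=cv2.GaussianBlur(B,(0,0),.7)
        return -np.sum((M-M.mean())*(Bb-Bb.mean()))/np.sqrt(np.sum((M-M.mean())**2)*np.sum((Bb-Bb.mean())**2))
    uv=[330,238] if f=='top0' else [300,227]
    x0=atz(c,uv,.163); best=None
    for yaw in(-.2,-.1,0,.1,.2):
        r=minimize(cost,[x0[0],x0[1],yaw],method='Nelder-Mead',options=dict(initial_simplex=np.array([[x0[0],x0[1],yaw],[x0[0]+.01,x0[1],yaw],[x0[0],x0[1]+.01,yaw],[x0[0],x0[1],yaw+.08]])))
        if best is None or r.fun<best.fun: best=r
    print(f,best.x,best.fun, 'empty',tf(np.array([[-.046,0,.16]]),best.x))
    im=c['pixels'].copy()
    for b in boxes[:]:
        pass
    M=render(c,boxes,best.x,roi); o=im[t:t+h,l:l+w].astype(float); o[...,0]=o[...,0]*(1-.5*M)+127*M
    cv2.imwrite('pics/f_'+f+'.png',cv2.resize(o[...,::-1].astype(np.uint8),None,fx=5,fy=5,interpolation=cv2.INTER_CUBIC))
    for nm,d in (('grip',None),):
        pass
    # glass depth, grip depth
    g=np.median([deproj(c,p)[2] for p in proj(c,tf(np.array([[-.046,y,.16] for y in(-.02,0,.02)]),best.x))]);print('glass z',g)
    print('grip pred uv',proj(c,tf(np.array([[.057,-.118,.167],[.057,-.090,.167],[.057,-.142,.167],[.201,0,.085]]),best.x)).tolist())
    # strip
    c2=c; 
E
python3 m.py
```

```text
top0 [ 0.5203 -0.0602  0.1558] -0.8165412692863606 empty [[ 0.4748 -0.0674  0.16  ]]
glass z 0.15916460848615754
grip pred uv [[384.8296330884668, 202.7403921127358], [371.66615371713095, 204.38956622019987], [396.105903493091, 201.3268653168944], [320.96966182947085, 154.79550272854283]]
side0 [ 0.5216 -0.0593  0.1527] -0.7675378929574468 empty [[ 0.4761 -0.0663  0.16  ]]
glass z 0.15819579566063313
grip pred uv [[362.21752348125256, 254.82380820768515], [352.4762100916748, 244.53516589113542], [370.85063437877136, 263.94113587093113], [377.508928293863, 211.2274324861092]]
```

```bash
cat > s.py <<'E'
from fit import *
for f,roi in [('top0',(145,240,75,50)),('side0',(190,145,65,60))]:
    c=load(f); l,t,w,h=roi; I=c['pixels'].astype(float)[t:t+h,l:l+w]
    G=I.mean(2)
    # stand fit (dark vs bright)
    D=np.clip((150-G)/60,0,1)
    boxes=[box(-.006,.006,-.046,.046,.034,.038)]
    st=[box(-.03,.03,-.062,.062,0,.02)]
    def mk(boxes,T):
        def cost(p):
            M=cv2.GaussianBlur(render(c,boxes,p,roi),(0,0),1.0); Bb=cv2.GaussianBlur(T,(0,0),.7)
            return -np.sum((M-M.mean())*(Bb-Bb.mean()))/np.sqrt(np.sum((M-M.mean())**2)*np.sum((Bb-Bb.mean())**2))
        return cost
    uv=[180,264] if f=='top0' else [221,177]
    x0=atz(c,uv,.03)
    def go(cost,y):
        return minimize(cost,[x0[0],x0[1],y],method='Nelder-Mead',options=dict(initial_simplex=np.array([[x0[0],x0[1],y],[x0[0]+.01,x0[1],y],[x0[0],x0[1]+.01,y],[x0[0],x0[1],y+.1]])))
    # strip: bright or red, within stand
    R=np.clip((I.max(2)-110)/60,0,1)
    rs=min([go(mk(st,D),y) for y in(-.1,0.1,.2)],key=lambda r:r.fun); print(f,'stand',rs.x,rs.fun)
    Ms=render(c,[box(-.026,.026,-.058,.058,.0,.036)],rs.x,roi)
    R=R*(render(c,[box(-.028,.028,-.06,.06,.02,.021)],rs.x,roi)>.9)
    rr=min([go(mk(boxes,R),y) for y in(-.1,0.1,.2)],key=lambda r:r.fun); print(f,'strip',rr.x,rr.fun)
    red=(I[...,0]-np.maximum(I[...,1],I[...,2]))>50; yy,xx=np.nonzero(red); 
    print('red uv',xx.mean()+l,yy.mean()+t,'pred',proj(c,tf(np.array([[0,.016,.036],[0,.0,.038]]),rr.x)))
    o=I.copy(); M=render(c,boxes,rr.x,roi); N=render(c,st,rs.x,roi); o[...,0]=o[...,0]*(1-.5*M)+127*M; o[...,2]=o[...,2]*(1-.3*N)+80*N
    cv2.imwrite('pics/s_'+f+'.png',cv2.resize(o[...,::-1].clip(0,255).astype(np.uint8),None,fx=8,fy=8,interpolation=cv2.INTER_CUBIC))
E
python3 s.py; python3 - <<'E'
import cv2,numpy as np
a=[cv2.imread('pics/%s.png'%n) for n in('s_top0','s_side0','f_top0','f_side0')]
a=[cv2.resize(x,(400,300)) for x in a]
cv2.imwrite('pics/m1.png',np.vstack([np.hstack(a[:2]),np.hstack(a[2:])]))
E
```

```text
top0 stand [0.4655 0.2899 0.1384] -0.8564688267433804
top0 strip [0.4657 0.297  0.1424] -0.9750362725150179
red uv 169.66666666666666 263.8888888888889 pred [[169.4499 263.7269]
 [176.195  262.8599]]
side0 stand [0.4664 0.2883 0.1387] -0.9090718778978629
side0 strip [0.467  0.2918 0.1431] -0.9024975578596929
red uv 216.0 165.75 pred [[216.7791 167.3731]
 [219.5952 170.4387]]
```

View pics/m1.png

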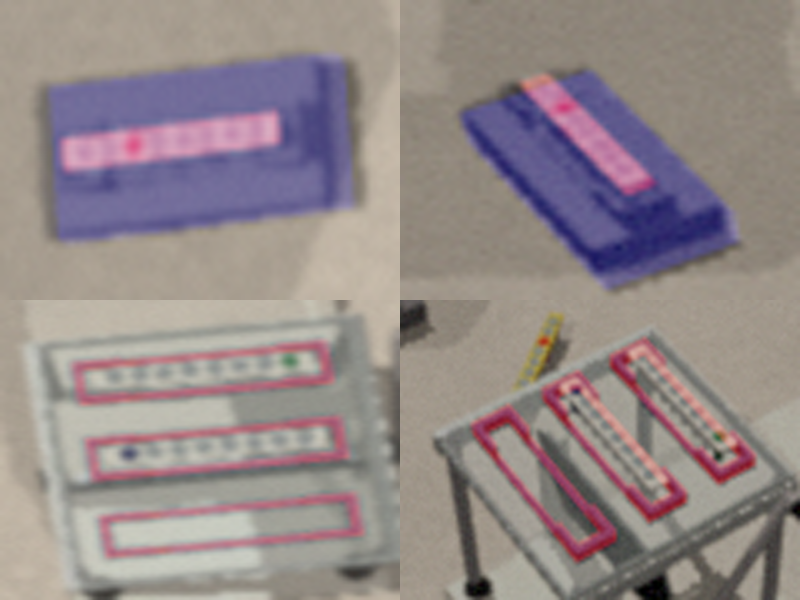

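The two cameras agree on the carrier to about 1 mm, and the grip and lens predicted from that fit match what the network found. I'll approach the strip now.

```bash
cat > go.py <<'E'
# usage: go.py x y z yaw : prints relative row from the current measured pose (tool down)
import sys
from h import *
x,y,z,yaw=map(float,sys.argv[1:5]); s=sense()
R0=Ro.from_quat(np.roll(s['ee_rot'],-1))
R1=Ro.from_matrix(np.array([[np.cos(yaw),np.sin(yaw),0],[np.sin(yaw),-np.cos(yaw),0],[0,0,-1]]))
d=R0.inv().apply(np.array([x,y,z])-s['eef_pos'])*100; r=(R0.inv()*R1).as_rotvec()
print('t %.2f'%s['t'],'pos',s['eef_pos'].round(4),'gap',round(s['finger_gap'],3),'F',s['contact_force'].round(2)); print('shift cm',d.round(2),'rot',r.round(3), 'q',s['qpos'].round(2))
E
python3 go.py 0.466 0.295 0.1 0.142
```

```text
t 0.90 pos [0.2159 0.4785 0.2393] gap 0.999 F [-0.1  -0.47 -0.34]
shift cm [-6.44 30.35 13.93] rot [0.    0.    1.005] q [ 1.15  0.24 -0.01  1.32  0.    1.57]
```

```bash
python3 -m crank '[{"claw":0.5,"tx":-1,"ty":4,"tz":1,"rz":0.15},{"claw":0.5,"tx":-2,"ty":8,"tz":2,"rz":0.3},{"claw":0.5,"tx":-3,"ty":13,"tz":4,"rz":0.45},{"claw":0.5,"tx":-4,"ty":18,"tz":6,"rz":0.6},{"claw":0.5,"tx":-5,"ty":22,"tz":8,"rz":0.75},{"claw":0.5,"tx":-5.8,"ty":26,"tz":10,"rz":0.9},{"claw":0.5,"tx":-6.44,"ty":30.35,"tz":13,"rz":1.005},{"claw":0.5,"tx":-6.44,"ty":30.35,"tz":13.9,"rz":1.005}]' 30
python3 -m crank '[{"claw":0.5},{"claw":0.5},{"claw":0.5}]'
python3 go.py 0.466 0.295 0.033 0.142
python3 -c "
from h import *
snap('top','top1');snap('side','side1')
a=cv2.imread('pics/top1.png')[200:320,120:260];b=cv2.imread('pics/side1.png')[90:230,150:310]
cv2.imwrite('pics/m2.png',np.hstack([cv2.resize(a,(400,343)),cv2.resize(b,(400,343))]))"
```

```text
t 0.90 pos [0.2159 0.4785 0.2393] gap 0.999 F [-0.1  -0.47 -0.34]
shift cm [-6.44 30.35 20.63] rot [0.    0.    1.005] q [ 1.15  0.24 -0.01  1.32  0.    1.57]validation failed for argument at $[0]...
validation failed for argument at $[0]...
```

View pics/m2.png

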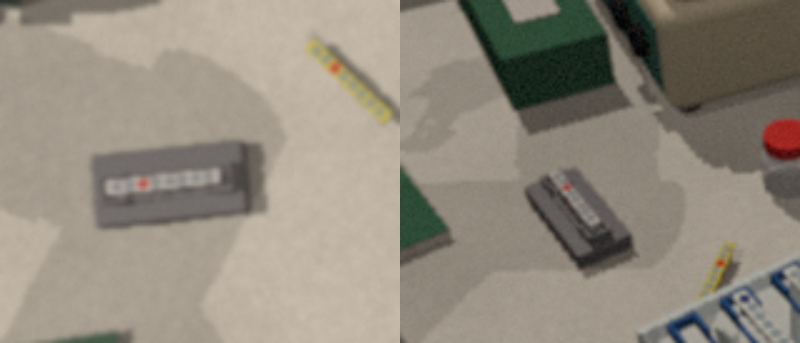

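The arm has not moved because both calls were refused. The rows probably need every key, so I'll spell them all out.

```bash
python3 -m crank '[{"claw":0.5,"tx":-1,"ty":4,"tz":1,"rx":0,"ry":0,"rz":0.15},{"claw":0.5,"tx":-2,"ty":8,"tz":2,"rx":0,"ry":0,"rz":0.3},{"claw":0.5,"tx":-3,"ty":13,"tz":4,"rx":0,"ry":0,"rz":0.45},{"claw":0.5,"tx":-4,"ty":18,"tz":6,"rx":0,"ry":0,"rz":0.6},{"claw":0.5,"tx":-5,"ty":22,"tz":8,"rx":0,"ry":0,"rz":0.75},{"claw":0.5,"tx":-5.8,"ty":26,"tz":10,"rx":0,"ry":0,"rz":0.9},{"claw":0.5,"tx":-6.44,"ty":30.35,"tz":13,"rx":0,"ry":0,"rz":1.005},{"claw":0.5,"tx":-6.44,"ty":30.35,"tz":13.9,"rx":0,"ry":0,"rz":1.005}]' 30
python3 go.py 0.466 0.295 0.033 0.142
```

```text
t: 1.8
eef_pos: [0.4686, 0.292, 0.0979]
ee_rot: [0.001, 0.998, 0.067, -0.0]
contact_force: [-0.5, -0.6, -1.1]
finger_gap: 0.499
t 1.80 pos [0.4686 0.292  0.0979] gap 0.499 F [-0.5  -0.6  -1.12]
shift cm [-0.21 -0.34  6.49] rot [ 0.002  0.001 -0.008] q [ 0.56  0.37 -0.2   1.   -0.    1.99]
```

```bash
python3 -m crank '[{"claw":0.5,"tx":0,"ty":0,"tz":0,"rx":0,"ry":0,"rz":0},{"claw":0.5,"tx":0,"ty":0,"tz":0,"rx":0,"ry":0,"rz":0}]' 30
python3 go.py 0.466 0.295 0.033 0.142
python3 -c "
from h import *
snap('top','top2');snap('side','side2')
a=cv2.imread('pics/top2.png')[200:320,120:260];b=cv2.imread('pics/side2.png')[90:230,150:310]
cv2.imwrite('pics/m3.png',np.hstack([cv2.resize(a,(400,343)),cv2.resize(b,(400,343))]))"
```

```text
t: 2.0
eef_pos: [0.4655, 0.2954, 0.1007]
ee_rot: [-0.0, 0.997, 0.072, -0.0]
contact_force: [0.9, 0.4, 1.2]
finger_gap: 0.496
t 2.00 pos [0.4655 0.2954 0.1007] gap 0.496 F [0.92 0.44 1.16]
shift cm [0.05 0.05 6.77] rot [-0.     0.     0.001] q [ 0.57  0.36 -0.2   1.    0.    1.99]
```

View pics/m3.png

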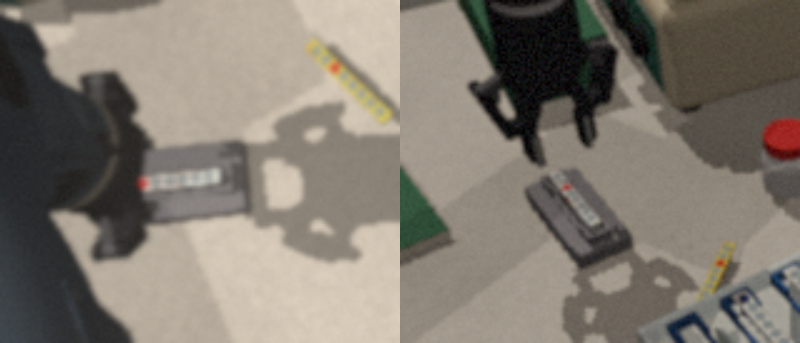

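The jaws straddle the strip across its width, so I'll descend.

```bash
python3 -m crank '[{"claw":0.5,"tx":0,"ty":0,"tz":2,"rx":0,"ry":0,"rz":0},{"claw":0.5,"tx":0,"ty":0,"tz":4,"rx":0,"ry":0,"rz":0},{"claw":0.5,"tx":0,"ty":0,"tz":5.5,"rx":0,"ry":0,"rz":0},{"claw":0.5,"tx":0,"ty":0,"tz":6.3,"rx":0,"ry":0,"rz":0},{"claw":0.5,"tx":0,"ty":0,"tz":6.7,"rx":0,"ry":0,"rz":0},{"claw":0.5,"tx":0,"ty":0,"tz":6.7,"rx":0,"ry":0,"rz":0}]' 30
python3 go.py 0.466 0.295 0.033 0.142
python3 -c "
from h import *
snap('top','top3');snap('side','side3')
a=cv2.imread('pics/top3.png')[200:320,120:260];b=cv2.imread('pics/side3.png')[130:220,170:273]
cv2.imwrite('pics/m4.png',np.hstack([cv2.resize(a,(400,343)),cv2.resize(b,(400,343))]))"
```

```text
t: 2.7
eef_pos: [0.4659, 0.2955, 0.0337]
ee_rot: [-0.0, 0.997, 0.071, 0.0]
contact_force: [-0.0, -0.1, 0.5]
finger_gap: 0.502
t 2.70 pos [0.4659 0.2955 0.0337] gap 0.502 F [-0.03 -0.05  0.47]
shift cm [0.01 0.05 0.07] rot [-0.    -0.     0.001] q [ 0.57  0.43 -0.3   0.85 -0.    1.99]
```

View pics/m4.png

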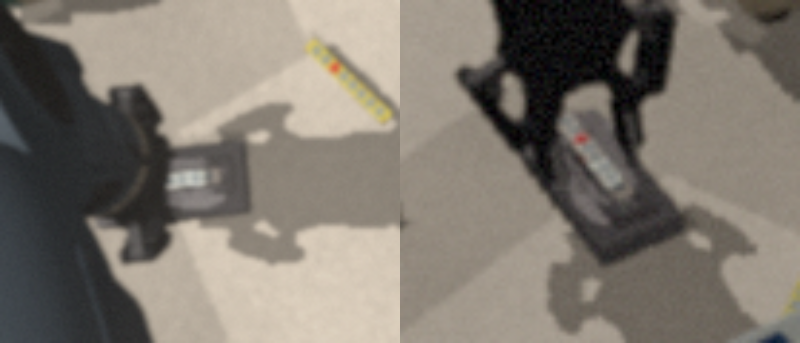

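```bash
python3 -m crank '[{"claw":0.95,"tx":0,"ty":0,"tz":0.05,"rx":0,"ry":0,"rz":0},{"claw":0.95,"tx":0,"ty":0,"tz":0.05,"rx":0,"ry":0,"rz":0},{"claw":0.95,"tx":0,"ty":0,"tz":0.05,"rx":0,"ry":0,"rz":0},{"claw":0.95,"tx":0,"ty":0,"tz":0.05,"rx":0,"ry":0,"rz":0},{"claw":0.95,"tx":0,"ty":0,"tz":0.05,"rx":0,"ry":0,"rz":0},{"claw":0.95,"tx":0,"ty":0,"tz":0.05,"rx":0,"ry":0,"rz":0}]' 30
```

```text
t: 3.4
eef_pos: [0.4664, 0.2951, 0.0333]
ee_rot: [-0.0, 0.997, 0.071, 0.0]
contact_force: [-0.7, -0.5, 5.7]
finger_gap: 0.13
```

```bash
python3 -m crank '[{"claw":0.95,"tx":0,"ty":0,"tz":-0.7,"rx":0,"ry":0,"rz":0},{"claw":0.95,"tx":0,"ty":0,"tz":-2,"rx":0,"ry":0,"rz":0},{"claw":0.95,"tx":0,"ty":0,"tz":-5,"rx":0,"ry":0,"rz":0},{"claw":0.95,"tx":0,"ty":0,"tz":-9,"rx":0,"ry":0,"rz":0},{"claw":0.95,"tx":0,"ty":0,"tz":-13,"rx":0,"ry":0,"rz":0},{"claw":0.95,"tx":0,"ty":0,"tz":-17,"rx":0,"ry":0,"rz":0},{"claw":0.95,"tx":0,"ty":0,"tz":-20,"rx":0,"ry":0,"rz":0},{"claw":0.95,"tx":0,"ty":0,"tz":-20,"rx":0,"ry":0,"rz":0}]' 30
python3 go.py 0.4755 -0.067 0.235 0.154
python3 -c "
from h import *
snap('top','top4');snap('side','side4')
a=cv2.imread('pics/top4.png')[200:320,120:260];b=cv2.imread('pics/side4.png')[60:180,130:270]
cv2.imwrite('pics/m5.png',np.hstack([cv2.resize(a,(400,343)),cv2.resize(b,(400,343))]))"
```

```text
t: 4.2
eef_pos: [0.4676, 0.2959, 0.2375]
ee_rot: [-0.002, 0.997, 0.071, 0.003]
contact_force: [0.4, -0.1, -2.1]
finger_gap: 0.129
t 4.20 pos [0.4676 0.2959 0.2375] gap 0.129 F [ 0.39 -0.08 -2.1 ]
shift cm [-4.35 36.04  0.12] rot [-0.003 -0.006 -0.012] q [ 0.56  0.28  0.04  1.32 -0.    1.99]
```

View pics/m5.png

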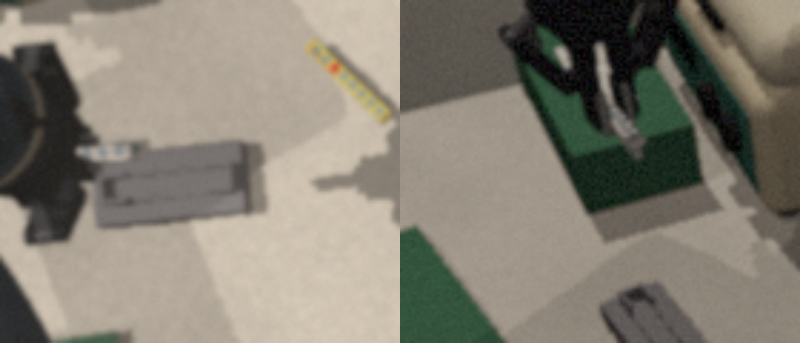

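```bash
python3 -m crank '[{"claw":0.95,"tx":-0.2,"ty":2,"tz":0,"rx":0,"ry":0,"rz":0},{"claw":0.95,"tx":-0.7,"ty":6,"tz":0,"rx":0,"ry":0,"rz":0},{"claw":0.95,"tx":-1.2,"ty":10,"tz":0,"rx":0,"ry":0,"rz":0},{"claw":0.95,"tx":-1.7,"ty":14.5,"tz":0,"rx":0,"ry":0,"rz":-0.01},{"claw":0.95,"tx":-2.3,"ty":19,"tz":0,"rx":0,"ry":0,"rz":-0.01},{"claw":0.95,"tx":-2.8,"ty":23.5,"tz":0,"rx":0,"ry":0,"rz":-0.01},{"claw":0.95,"tx":-3.4,"ty":28,"tz":0,"rx":0,"ry":0,"rz":-0.01},{"claw":0.95,"tx":-3.8,"ty":32,"tz":0,"rx":0,"ry":0,"rz":-0.012}]' 30
python3 -m crank '[{"claw":0.95,"tx":-0.3,"ty":2,"tz":0,"rx":0,"ry":0,"rz":0},{"claw":0.95,"tx":-0.4,"ty":3.5,"tz":0,"rx":0,"ry":0,"rz":0},{"claw":0.95,"tx":-0.5,"ty":4,"tz":0,"rx":0,"ry":0,"rz":0},{"claw":0.95,"tx":-0.5,"ty":4,"tz":0,"rx":0,"ry":0,"rz":0},{"claw":0.95,"tx":-0.5,"ty":4,"tz":0,"rx":0,"ry":0,"rz":0}]' 30
python3 go.py 0.4755 -0.067 0.205 0.154
```

```text
t: 5.1
eef_pos: [0.4724, -0.0291, 0.2314]
ee_rot: [-0.0, 0.997, 0.077, -0.001]
contact_force: [0.1, 0.4, 0.5]
finger_gap: 0.13
t: 5.6
eef_pos: [0.4745, -0.0668, 0.2322]
ee_rot: [-0.0, 0.997, 0.077, -0.001]
contact_force: [-0.9, 0.2, -0.5]
finger_gap: 0.129
t 5.60 pos [ 0.4745 -0.0668  0.2322] gap 0.129 F [-0.91  0.16 -0.52]
shift cm [0.1  0.03 2.72] rot [-0.001  0.001  0.   ] q [-0.14  0.16 -0.13  1.28  0.    1.28]
```

Now I'll look at how the held strip lies relative to the carrier.

```bash
python3 -m crank '[{"claw":0.95,"tx":0.1,"ty":0,"tz":1,"rx":0,"ry":0,"rz":0},{"claw":0.95,"tx":0.1,"ty":0,"tz":2.4,"rx":0,"ry":0,"rz":0},{"claw":0.95,"tx":0.1,"ty":0,"tz":2.4,"rx":0,"ry":0,"rz":0}]' 30
python3 go.py 0.4755 -0.067 0.174 0.154
python3 -c "
from h import *
snap('top','top5');snap('side','side5')
a=cv2.imread('pics/top5.png')[190:290,280:397];b=cv2.imread('pics/side5.png')[170:290,220:360]
cv2.imwrite('pics/m6.png',np.hstack([cv2.resize(a,(400,343),interpolation=2),cv2.resize(b,(400,343),interpolation=2)]))"
```

```text
t: 5.9
eef_pos: [0.4749, -0.0664, 0.2068]
ee_rot: [-0.0, 0.997, 0.078, -0.002]
contact_force: [-0.5, 0.3, -0.0]
finger_gap: 0.134
t 5.90 pos [ 0.4749 -0.0664  0.2068] gap 0.134 F [-0.5   0.27 -0.02]
shift cm [0.06 0.07 3.28] rot [-0.001  0.003  0.001] q [-0.14  0.18 -0.18  1.22  0.    1.28]
```

View pics/m6.png

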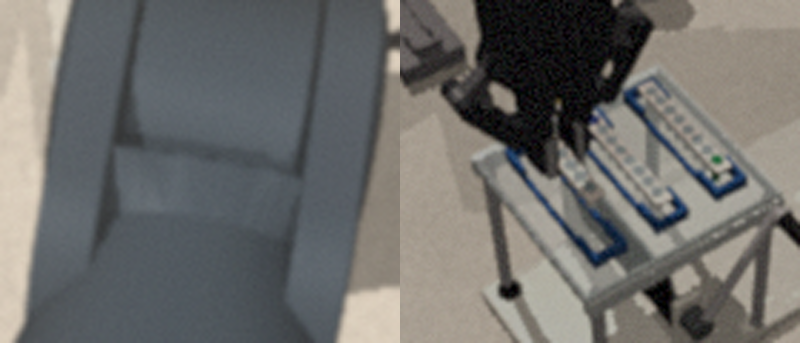

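```bash
cat > ov.py <<'E'
from fit import *
import sys
f=sys.argv[1]; x,y,z,yaw,off=map(float,sys.argv[2:7]); l,t,w,h=map(int,sys.argv[7:11])
c=load(f); k=800//w; im=cv2.resize(c['pixels'][t:t+h,l:l+w,::-1],None,fx=k,fy=k,interpolation=cv2.INTER_CUBIC)
raw=im.copy()
for zz,col in((z,(0,255,0)),(z+.018,(0,0,255))):
    P=tf(np.array([[-.006,off-.046,zz],[.006,off-.046,zz],[.006,off+.046,zz],[-.006,off+.046,zz]]),[x,y,yaw])
    uv=((proj(c,P)-[l,t]+.5)*k).astype(int); cv2.polylines(im,[uv],True,col,1)
cv2.imwrite('pics/ov_%s_%d.png'%(f,int(off*1e4)),np.vstack([im,raw]) if 2*im.shape[0]<=600 else im)
E
python3 ov.py side5 .4749 -.0664 .1935 .154 0 265 200 60 40; ls pics | grep ov
```

```text
ov_side5_0.png
```

View pics/ov_side5_0.png

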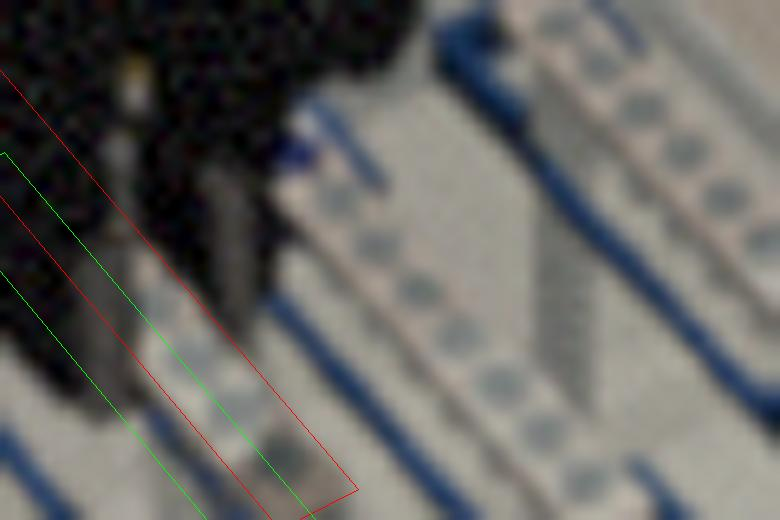

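```bash
python3 ov.py side5 .4749 -.0664 .1935 .154 0 265 215 50 37;
```

```text
(no output)
```

View pics/ov_side5_0.png

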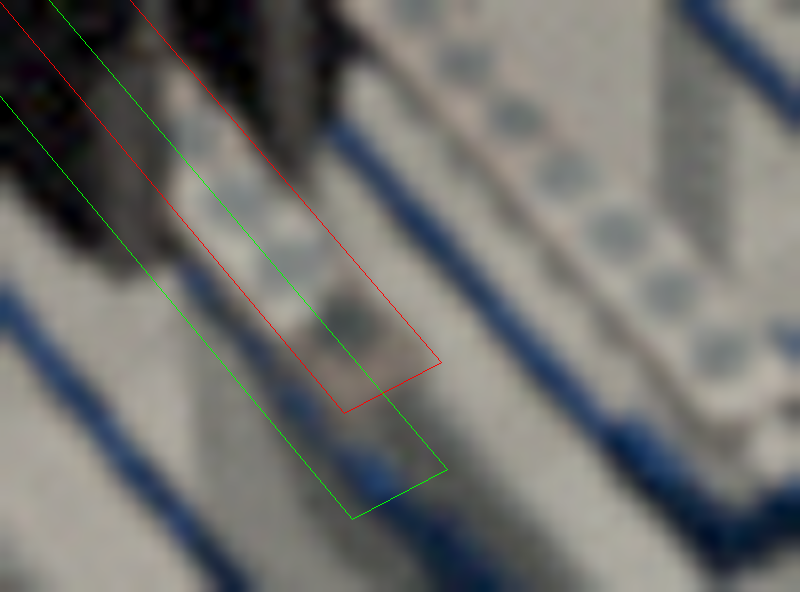

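```bash
python3 - <<'E'
import cv2
a=cv2.imread('pics/side5.png')[215:252,265:315]; cv2.imwrite('pics/raw5.png',cv2.resize(a,None,fx=16,fy=16,interpolation=2))
E
```

```text
(no output)
```

View pics/raw5.png

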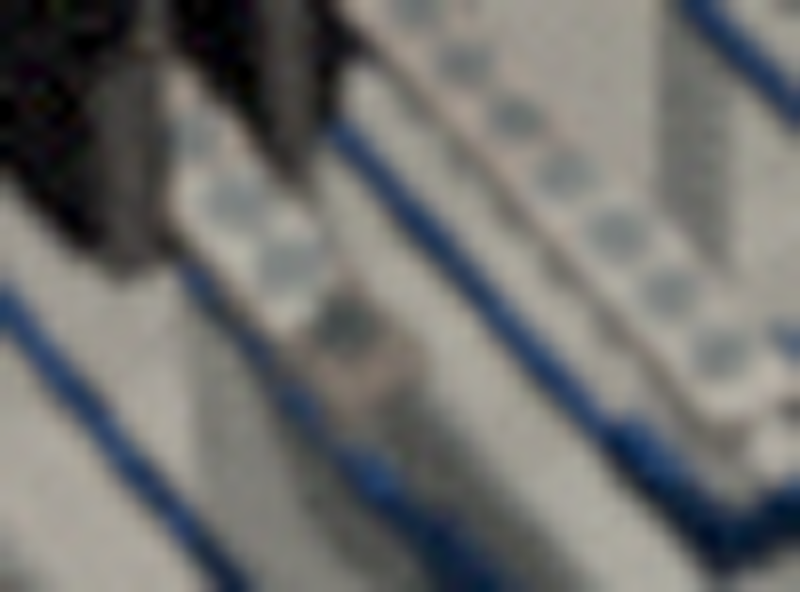

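The held strip matches the model to about 0.5 px and is centred over the carrier. I'll lower it.

```bash
python3 -m crank '[{"claw":0.95,"tx":0.05,"ty":0.03,"tz":1,"rx":0,"ry":0,"rz":0},{"claw":0.95,"tx":0.05,"ty":0.03,"tz":2,"rx":0,"ry":0,"rz":0},{"claw":0.95,"tx":0.05,"ty":0.03,"tz":2.7,"rx":0,"ry":0,"rz":0},{"claw":0.95,"tx":0.05,"ty":0.03,"tz":3,"rx":0,"ry":0,"rz":0},{"claw":0.95,"tx":0.05,"ty":0.03,"tz":3.1,"rx":0,"ry":0,"rz":0},{"claw":0.95,"tx":0.05,"ty":0.03,"tz":3.1,"rx":0,"ry":0,"rz":0}]' 30
python3 go.py 0.4755 -0.067 0.1735 0.154
```

```text
t: 6.6
eef_pos: [0.4764, -0.0675, 0.1778]
ee_rot: [0.0, 0.997, 0.077, -0.0]
contact_force: [0.3, 0.6, -0.4]
finger_gap: 0.131
t 6.60 pos [ 0.4764 -0.0675  0.1778] gap 0.131 F [ 0.26  0.56 -0.35]
shift cm [-0.09 -0.07  0.43] rot [ 0.  0. -0.] q [-0.14  0.19 -0.23  1.14 -0.    1.28]
```

```bash
python3 -m crank '[{"claw":0.95,"tx":-0.05,"ty":-0.03,"tz":0.2,"rx":0,"ry":0,"rz":0},{"claw":0.95,"tx":-0.05,"ty":-0.03,"tz":0.3,"rx":0,"ry":0,"rz":0},{"claw":0.95,"tx":-0.05,"ty":-0.03,"tz":0.3,"rx":0,"ry":0,"rz":0}]' 30
python3 go.py 0.4755 -0.067 0.1735 0.154
python3 -c "
from h import *
snap('side','side6')
b=cv2.imread('pics/side6.png')[190:270,240:340]
cv2.imwrite('pics/m7.png',cv2.resize(b,None,fx=7,fy=7,interpolation=2))"
python3 go.py 0.4755 -0.067 0.1735 0.154
```

```text
t: 6.9
eef_pos: [0.4759, -0.0673, 0.1748]
ee_rot: [0.0, 0.997, 0.077, 0.0]
contact_force: [-0.8, 0.1, -0.5]
finger_gap: 0.129
t 6.90 pos [ 0.4759 -0.0673  0.1748] gap 0.129 F [-0.83  0.12 -0.54]
shift cm [-0.03 -0.04  0.13] rot [ 0. -0. -0.] q [-0.14  0.19 -0.24  1.14 -0.    1.28]
t 6.95 pos [ 0.4759 -0.0673  0.1749] gap 0.129 F [0.12 1.2  0.48]
shift cm [-0.03 -0.03  0.14] rot [ 0. -0. -0.] q [-0.14  0.19 -0.24  1.14 -0.    1.28]
```

View pics/m7.png

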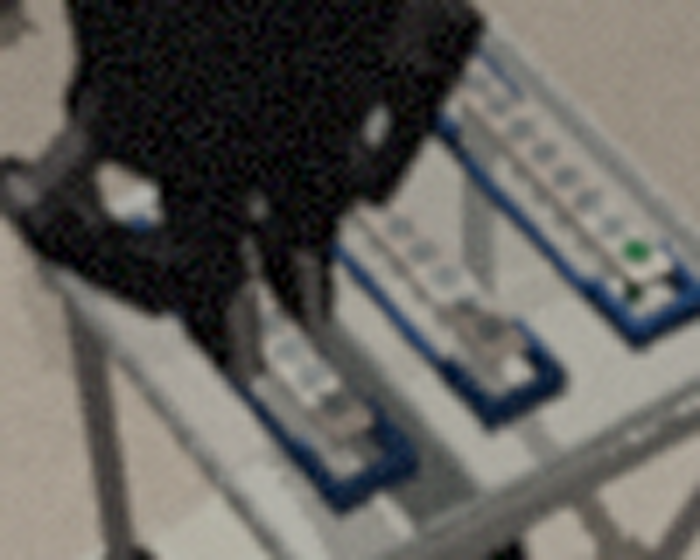

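The strip's near end is inside the pocket, seated like the neighbouring strip. I'll go down the last 1.5 mm and release with a limited opening.

```bash
python3 -m crank '[{"claw":0.95,"tx":-0.02,"ty":-0.02,"tz":0.1,"rx":0,"ry":0,"rz":0},{"claw":0.95,"tx":-0.02,"ty":-0.02,"tz":0.13,"rx":0,"ry":0,"rz":0},{"claw":0.95,"tx":-0.02,"ty":-0.02,"tz":0.13,"rx":0,"ry":0,"rz":0}]' 30
python3 -m crank '[{"claw":0.8,"tx":0,"ty":0,"tz":0,"rx":0,"ry":0,"rz":0},{"claw":0.73,"tx":0,"ty":0,"tz":0,"rx":0,"ry":0,"rz":0},{"claw":0.73,"tx":0,"ty":0,"tz":0,"rx":0,"ry":0,"rz":0},{"claw":0.73,"tx":0,"ty":0,"tz":0,"rx":0,"ry":0,"rz":0}]' 30
```

```text
t: 7.25
eef_pos: [0.4756, -0.0671, 0.1735]
ee_rot: [0.0, 0.997, 0.077, -0.0]
contact_force: [-0.2, -0.8, -1.2]
finger_gap: 0.131
t: 7.65
eef_pos: [0.4757, -0.0671, 0.1735]
ee_rot: [0.0, 0.997, 0.077, 0.0]
contact_force: [0.7, -0.2, 0.0]
finger_gap: 0.269
```

```bash
python3 -m crank '[{"claw":0.73,"tx":0,"ty":0,"tz":-1,"rx":0,"ry":0,"rz":0},{"claw":0.73,"tx":0,"ty":0,"tz":-3,"rx":0,"ry":0,"rz":0},{"claw":0.73,"tx":0,"ty":0,"tz":-6,"rx":0,"ry":0,"rz":0},{"claw":0.73,"tx":0,"ty":0,"tz":-10,"rx":0,"ry":0,"rz":0},{"claw":0.73,"tx":0,"ty":4,"tz":-12,"rx":0,"ry":0,"rz":0},{"claw":0.73,"tx":0,"ty":8,"tz":-12,"rx":0,"ry":0,"rz":0},{"claw":0.73,"tx":0,"ty":12,"tz":-12,"rx":0,"ry":0,"rz":0},{"claw":0.73,"tx":0,"ty":12,"tz":-12,"rx":0,"ry":0,"rz":0}]' 30
python3 -c "
from h import *
snap('side','side7');snap('top','top7')
b=cv2.imread('pics/side7.png')[180:280,230:350]
a=cv2.imread('pics/top7.png')[190:290,280:400]
cv2.imwrite('pics/m8.png',np.vstack([np.hstack([cv2.resize(x,(400,333),interpolation=2) for x in (a,b)])]))"
python3 go.py 0.5 -0.18 0.25 0.154
```

```text
t: 8.45
eef_pos: [0.4946, -0.1894, 0.2939]
ee_rot: [0.001, 0.997, 0.075, 0.0]
contact_force: [-0.0, 0.2, -0.2]
finger_gap: 0.268
t 8.55 pos [ 0.4939 -0.1864  0.2938] gap 0.268 F [-1.01 -0.02 -1.1 ]
shift cm [ 0.7  -0.54  4.38] rot [-0.     0.    -0.002] q [-0.36  0.23  0.12  1.46  0.    1.06]
```

View pics/m8.png

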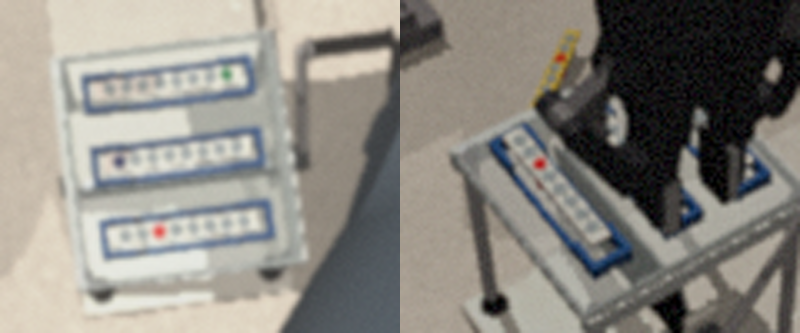

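The red strip lies flat in the near carrier, with the red well towards +y, and its neighbours are undisturbed. Next I'll fit the grip, and the strip's position in its carrier.

```bash
cat > g.py <<'E'
from fit import *
def ncc(c,boxes,T,roi,p):
    M=cv2.GaussianBlur(render(c,boxes,p,roi),(0,0),1.0); Bb=cv2.GaussianBlur(T,(0,0),.7)
    return -np.sum((M-M.mean())*(Bb-Bb.mean()))/np.sqrt(np.sum((M-M.mean())**2)*np.sum((Bb-Bb.mean())**2))
def fit(c,boxes,T,roi,x0):
    x0=np.array(x0,float); return minimize(lambda p:ncc(c,boxes,T,roi,p),x0,method='Nelder-Mead',options=dict(initial_simplex=np.array([x0,x0+[.006,0,0],x0+[0,.006,0],x0+[0,0,.05]])))
if __name__=='__main__':
    st=np.array([.521,-.0598,.1545]); ca=np.cos(st[2]);sa=np.sin(st[2])
    def loc(x): d=np.array(x[:2])-st[:2]; return np.array([ca*d[0]+sa*d[1],-sa*d[0]+ca*d[1]])
    a=np.linspace(0,2*np.pi,12,endpoint=False)
    cyl=[np.array([[.006*np.cos(t),y,.167+.006*np.sin(t)] for t in a for y in(-.024,.028)])]
    for f,roi in(('top0',(360,192,50,22)),('side0',(340,230,45,50))):
        c=load(f); l,t,w,h=roi; G=c['pixels'][t:t+h,l:l+w].astype(float).mean(2)
        D=np.clip((75-G)/40,0,1); D[G>75]=0
        g0=tf(np.array([[.057,-.118,.167]]),st)[0]
        r=fit(c,cyl,D,roi,[g0[0],g0[1],st[2]]); print(f,'grip',r.x,r.fun,'local',loc(r.x))
    for f,roi in(('top7',(303,240,65,35)),('side7',(240,205,65,60))):
        c=load(f); l,t,w,h=roi; I=c['pixels'][t:t+h,l:l+w].astype(float)
        red=np.clip((I[...,0]-np.maximum(I[...,1],I[...,2])-30)/60,0,1)
        yy,xx=np.mgrid[:h,:w]; uv=[(red*xx).sum()/red.sum()+l,(red*yy).sum()/red.sum()+t]
        P=[atz(c,uv,z) for z in(.165,.178)]; print(f,'red',uv,P[1],loc(P[0]),loc(P[1]))
    c=load('top7'); 
E
python3 g.py
```

```text
top0 grip [ 0.5958 -0.171   0.1743] -0.8131563667302909 local [ 0.0568 -0.1214]
side0 grip [ 0.5964 -0.172   0.1792] -0.9316306521041317 local [ 0.0573 -0.1225]
top7 red [np.float64(327.370753323486), np.float64(259.0221565731167)] [ 0.4714 -0.0503  0.178 ] [-0.0463  0.0168] [-0.0475  0.017 ]
side7 red [np.float64(271.51461038961037), np.float64(228.6737012987013)] [ 0.4728 -0.0512  0.178 ] [-0.0413  0.0259] [-0.0463  0.0159]
```

```bash
python3 -c "
from fit import *
st=np.array([.521,-.0598,.1545]); print(tf(np.array([[.057,-.120,.156]]),st))"
python3 go.py 0.5958 -0.1696 0.205 0.1545
```

```text
[[ 0.5958 -0.1696  0.156 ]]
t 8.55 pos [ 0.4939 -0.1864  0.2938] gap 0.268 F [-1.01 -0.02 -1.1 ]
shift cm [10.33 -0.12  8.88] rot [-0.     0.    -0.002] q [-0.36  0.23  0.12  1.46  0.    1.06]
```

```bash
python3 -m crank '[{"claw":0.5,"tx":2.5,"ty":0,"tz":0,"rx":0,"ry":0,"rz":0},{"claw":0.5,"tx":6,"ty":0,"tz":1,"rx":0,"ry":0,"rz":0},{"claw":0.5,"tx":9,"ty":0,"tz":3,"rx":0,"ry":0,"rz":0},{"claw":0.5,"tx":10.3,"ty":-0.1,"tz":6,"rx":0,"ry":0,"rz":0},{"claw":0.5,"tx":10.3,"ty":-0.1,"tz":8.5,"rx":0,"ry":0,"rz":0},{"claw":0.5,"tx":10.3,"ty":-0.1,"tz":8.9,"rx":0,"ry":0,"rz":0},{"claw":0.5,"tx":10.3,"ty":-0.1,"tz":8.9,"rx":0,"ry":0,"rz":0}]' 30
python3 go.py 0.5958 -0.1696 0.156 0.1545
python3 -c "
from h import *
snap('side','side8')
b=cv2.imread('pics/side8.png')[170:310,280:450]
cv2.imwrite('pics/m9.png',cv2.resize(b,None,fx=4,fy=4,interpolation=2))"
```

```text
t: 9.25
eef_pos: [0.5952, -0.1679, 0.2047]
ee_rot: [-0.0, 0.997, 0.077, -0.001]
contact_force: [0.2, -0.0, -0.1]
finger_gap: 0.498
t 9.25 pos [ 0.5952 -0.1679  0.2047] gap 0.498 F [ 0.17 -0.01 -0.14]
shift cm [0.04 0.18 4.87] rot [-0.001  0.001  0.001] q [-0.27  0.41  0.15  1.31  0.    1.14]
```

View pics/m9.png

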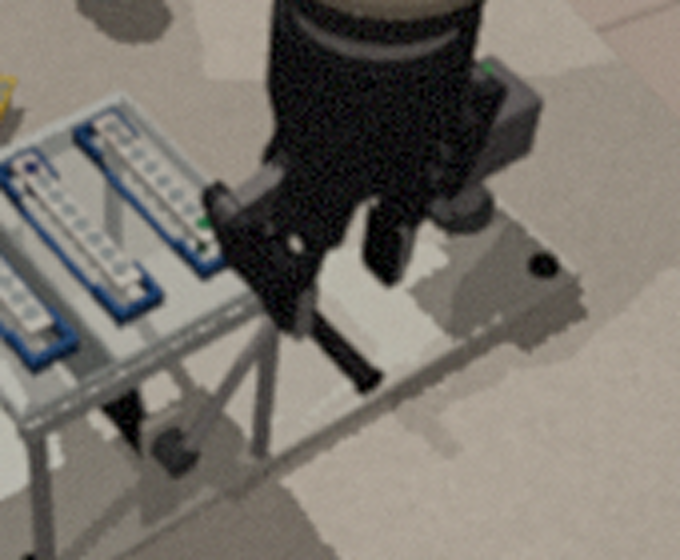

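The jaws straddle the grip line from above.

```bash
python3 -m crank '[{"claw":0.5,"tx":0,"ty":0.3,"tz":1.5,"rx":0,"ry":0,"rz":0},{"claw":0.5,"tx":0,"ty":0.3,"tz":3,"rx":0,"ry":0,"rz":0},{"claw":0.5,"tx":0,"ty":0.3,"tz":4.3,"rx":0,"ry":0,"rz":0},{"claw":0.5,"tx":0,"ty":0.3,"tz":4.9,"rx":0,"ry":0,"rz":0},{"claw":0.5,"tx":0,"ty":0.3,"tz":4.9,"rx":0,"ry":0,"rz":0}]' 30
python3 -c "
from h import *
snap('side','side9')
b=cv2.imread('pics/side9.png')[190:310,300:430]
cv2.imwrite('pics/m10.png',cv2.resize(b,None,fx=5,fy=5,interpolation=2))"
```

```text
t: 9.8
eef_pos: [0.5962, -0.1719, 0.1564]
ee_rot: [0.0, 0.997, 0.077, 0.0]
contact_force: [-0.7, -0.3, -0.3]
finger_gap: 0.503
```

View pics/m10.png

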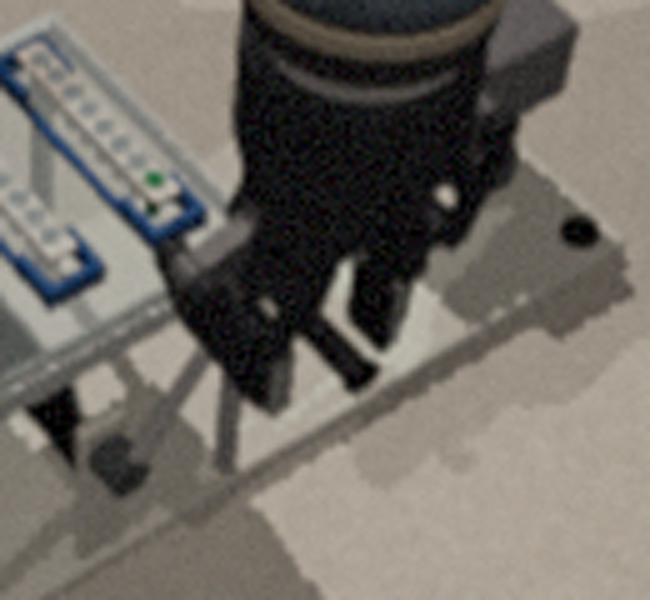

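The grip is between the pads and no contact force shows, so I'll close.

```bash
python3 -m crank '[{"claw":0.8,"tx":0,"ty":0,"tz":0,"rx":0,"ry":0,"rz":0},{"claw":0.95,"tx":0,"ty":0,"tz":0,"rx":0,"ry":0,"rz":0},{"claw":0.95,"tx":0,"ty":0,"tz":0,"rx":0,"ry":0,"rz":0},{"claw":0.95,"tx":0,"ty":0,"tz":0,"rx":0,"ry":0,"rz":0},{"claw":0.95,"tx":0,"ty":0,"tz":0,"rx":0,"ry":0,"rz":0},{"claw":0.95,"tx":0,"ty":0,"tz":0,"rx":0,"ry":0,"rz":0}]' 30
python3 -c "
import numpy as np
from h import *
s=sense(); print(s['eef_pos'],s['contact_force'])
for v in (.1,.2,.3,.4,.5,.6,.7,.8,.874): 
  a=.611-v; print(v,'tx %.2f tz %.2f'%((np.sin(a)-np.sin(.611))*10,-(np.cos(a)-np.cos(.611))*10))"
```

```text
t: 10.45
eef_pos: [0.597, -0.172, 0.1561]
ee_rot: [0.0, 0.997, 0.077, 0.001]
contact_force: [4.2, 0.6, 3.8]
finger_gap: 0.129
[ 0.59695821 -0.17200726  0.15611667] [4.16079983 0.55841325 3.7787568 ]
0.1 tx -0.85 tz -0.53
0.2 tx -1.74 tz -0.98
0.3 tx -2.68 tz -1.33
0.4 tx -3.64 tz -1.59
0.5 tx -4.63 tz -1.75
0.6 tx -5.63 tz -1.81
0.7 tx -6.63 tz -1.77
0.8 tx -7.62 tz -1.63
0.874 tx -8.34 tz -1.47
```

```bash
python3 -m crank '[{"claw":0.95,"tx":-0.42,"ty":0,"tz":-0.27,"rx":0,"ry":0,"rz":0},{"claw":0.95,"tx":-0.85,"ty":0,"tz":-0.53,"rx":0,"ry":0,"rz":0},{"claw":0.95,"tx":-1.3,"ty":0,"tz":-0.76,"rx":0,"ry":0,"rz":0},{"claw":0.95,"tx":-1.74,"ty":0,"tz":-0.98,"rx":0,"ry":0,"rz":0},{"claw":0.95,"tx":-2.2,"ty":0,"tz":-1.16,"rx":0,"ry":0,"rz":0},{"claw":0.95,"tx":-2.68,"ty":0,"tz":-1.33,"rx":0,"ry":0,"rz":0},{"claw":0.95,"tx":-2.68,"ty":0,"tz":-1.33,"rx":0,"ry":0,"rz":0},{"claw":0.95,"tx":-2.68,"ty":0,"tz":-1.33,"rx":0,"ry":0,"rz":0}]' 30
python3 -c "
from h import *
snap('side','side10')
b=cv2.imread('pics/side10.png')[190:310,280:430]
cv2.imwrite('pics/m11.png',cv2.resize(b,None,fx=5,fy=5,interpolation=2))"
```

```text
t: 11.25
eef_pos: [0.5699, -0.1763, 0.1695]
ee_rot: [0.0, 0.997, 0.077, 0.001]
contact_force: [2.5, -0.5, 5.9]
finger_gap: 0.125
```

View pics/m11.png

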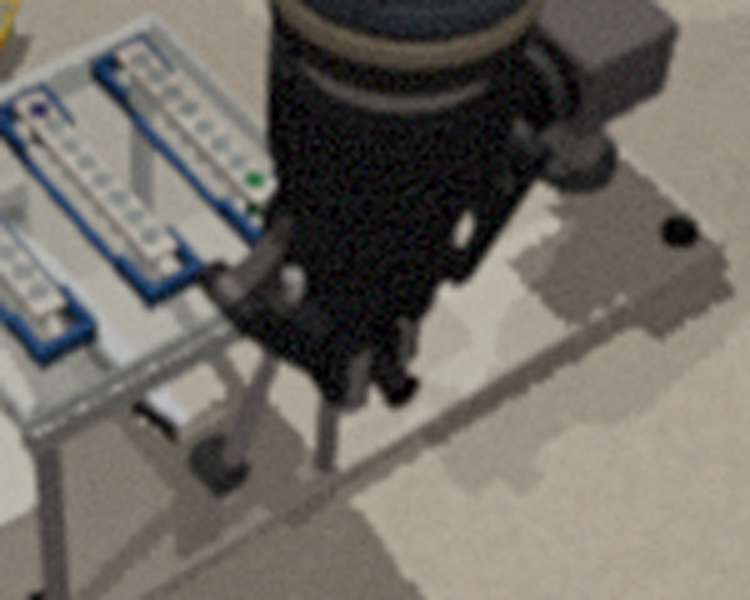

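The grip is held and the mirror is tilting; its bright face now shows under the deck. Carrying on.

```bash
python3 -m crank '[{"claw":0.95,"tx":-0.48,"ty":0,"tz":-0.14,"rx":0,"ry":0,"rz":0},{"claw":0.95,"tx":-0.96,"ty":0,"tz":-0.26,"rx":0,"ry":0,"rz":0},{"claw":0.95,"tx":-1.45,"ty":0,"tz":-0.35,"rx":0,"ry":0,"rz":0},{"claw":0.95,"tx":-1.95,"ty":0,"tz":-0.42,"rx":0,"ry":0,"rz":0},{"claw":0.95,"tx":-2.45,"ty":0,"tz":-0.46,"rx":0,"ry":0,"rz":0},{"claw":0.95,"tx":-2.95,"ty":0,"tz":-0.48,"rx":0,"ry":0,"rz":0},{"claw":0.95,"tx":-2.95,"ty":0,"tz":-0.48,"rx":0,"ry":0,"rz":0},{"claw":0.95,"tx":-2.95,"ty":0,"tz":-0.48,"rx":0,"ry":0,"rz":0}]' 30
python3 -m crank '[{"claw":0.95,"tx":-0.5,"ty":0,"tz":0.01,"rx":0,"ry":0,"rz":0},{"claw":0.95,"tx":-1.0,"ty":0,"tz":0.04,"rx":0,"ry":0,"rz":0},{"claw":0.95,"tx":-1.5,"ty":0,"tz":0.1,"rx":0,"ry":0,"rz":0},{"claw":0.95,"tx":-2,"ty":0,"tz":0.18,"rx":0,"ry":0,"rz":0},{"claw":0.95,"tx":-2.71,"ty":0,"tz":0.34,"rx":0,"ry":0,"rz":0},{"claw":0.95,"tx":-2.71,"ty":0,"tz":0.34,"rx":0,"ry":0,"rz":0},{"claw":0.95,"tx":-2.71,"ty":0,"tz":0.34,"rx":0,"ry":0,"rz":0},{"claw":0.95,"tx":-2.71,"ty":0,"tz":0.34,"rx":0,"ry":0,"rz":0}]' 30
cat > fin.py <<'E'
from fit import *
s=sense(); st=np.array([.521,-.0598,.1545]); ca=np.cos(st[2]);sa=np.sin(st[2])
def loc(x): d=np.array(x[:2])-st[:2]; return np.array([ca*d[0]+sa*d[1],-sa*d[0]+ca*d[1]])
print(s['t'],s['eef_pos'],s['contact_force'],s['finger_gap'])
l=loc(s['eef_pos']); print('loc',l,'tilt from x %.3f'%(.611-np.arcsin(l[0]/.1)))
pts=[loc([.597,-.172]),loc([.5699,-.1763])]; print(pts)
E
python3 fin.py
python3 -c "
from h import *
snap('side','side11');snap('top','top11')
b=cv2.imread('pics/side11.png')[190:310,230:380];a=cv2.imread('pics/top11.png')[140:300,280:480]
cv2.imwrite('pics/m12.png',np.hstack([cv2.resize(b,(400,320),interpolation=2),cv2.resize(a,(400,320),interpolation=2)]))"
```

```text
t: 12.1
eef_pos: [0.5402, -0.1809, 0.174]
ee_rot: [0.0, 0.997, 0.077, 0.0]
contact_force: [1.1, -0.3, 5.7]
finger_gap: 0.128
t: 12.9
eef_pos: [0.5139, -0.185, 0.1704]
ee_rot: [0.0, 0.997, 0.077, 0.0]
contact_force: [1.1, -3.1, 5.5]
finger_gap: 0.126
12.9 [ 0.5139 -0.185   0.1704] [ 1.1234 -3.1185  5.4714] 0.12570203742789302
loc [-0.0263 -0.1226] tilt from x 0.877
[array([ 0.0578, -0.1226]), array([ 0.0304, -0.1226])]
```

View pics/m12.png

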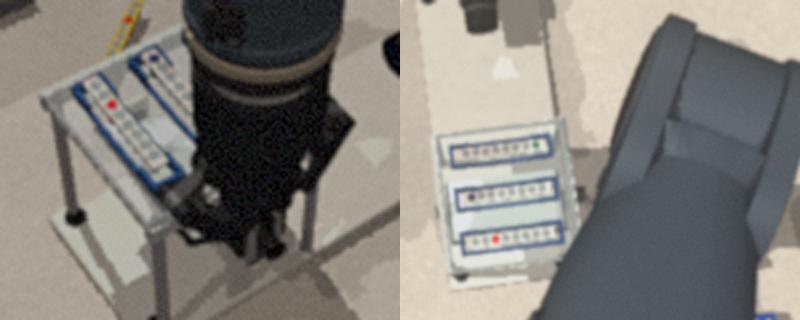

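```bash
cat >> fin.py <<'E'
from scipy.optimize import least_squares
P=[(.597,-.172,.1561),(.5699,-.1763,.1695),(.5402,-.1809,.174),tuple(s['eef_pos'])]
Q=np.array([[loc(p)[0],p[2]] for p in P]); r=least_squares(lambda c:np.hypot(Q[:,0]-c[0],Q[:,1]-c[1])-.1,[0,.075]); print('centre',r.x,r.fun)
print('tilts',.611-np.arctan2(Q[:,0]-r.x[0],Q[:,1]-r.x[1]))
E
python3 fin.py
python3 - <<'E'
from h import *
from g import *
# strip vs carrier x from the top picture
c=load('top11'); 
st=np.array([.521,-.0598,.1545]); ca=np.cos(st[2]);sa=np.sin(st[2])
roi=(303,238,65,38); l,t,w,h=roi; I=c['pixels'][t:t+h,l:l+w].astype(float)
B=np.clip((I[...,2]-I[...,0]-15)/70,0,1)
e=tf(np.array([[-.046,0,0]]),st)[0]
rc=fit(c,frame(0),B,roi,[e[0],e[1],st[2]])
print('carrier',rc.x,rc.fun)
for f in('top7','top11'):
    c=load(f); I=c['pixels'][t:t+h,l:l+w].astype(float)
    m=render(c,[box(-.0085,.0085,-.05,.05,.17,.171)],rc.x,roi)
    W=np.clip((I.min(2)-0)/255,0,1); red=np.clip((I[...,0]-np.maximum(I[...,1],I[...,2])-30)/60,0,1); yy,xx=np.mgrid[:h,:w]
    uv=[(red*xx).sum()/red.sum()+l,(red*yy).sum()/red.sum()+t]
    for z in(.165,.178):
        d=atz(c,uv,z)[:2]-rc.x[:2]; a=rc.x[2]; print(f,z,'red rel carrier',np.cos(a)*d[0]+np.sin(a)*d[1],-np.sin(a)*d[0]+np.cos(a)*d[1])
E
```

```text
13.0 [ 0.514  -0.1849  0.1704] [ 1.1748 -3.3266  4.6936] 0.12809920859501167
loc [-0.0262 -0.1226] tilt from x 0.876
[array([ 0.0578, -0.1226]), array([ 0.0304, -0.1226])]
centre [0.0006 0.0741] [ 0.     -0.     -0.0001  0.    ]
tilts [0.002  0.3086 0.6137 0.8819]
carrier [ 0.4751 -0.0677  0.156 ] -0.6290914324443525
top7 0.165 red rel carrier 0.0003071346797508404 0.01747684547407295
top7 0.178 red rel carrier -0.0008849625892670115 0.01769010356007069
top11 0.165 red rel carrier 0.00031787302606497633 0.01748373132771695
top11 0.178 red rel carrier -0.0008743488949114041 0.01769690948193392
```

The four TCP positions fit a 100 mm circle to within 0.1 mm. That gives a tilt of 0.882, against a target of about 0.8735, so I'll ease back 0.8 mm.

```bash
python3 -m crank '[{"claw":0.95,"tx":0.08,"ty":0,"tz":-0.02,"rx":0,"ry":0,"rz":0},{"claw":0.95,"tx":0.08,"ty":0,"tz":-0.02,"rx":0,"ry":0,"rz":0},{"claw":0.95,"tx":0.08,"ty":0,"tz":-0.02,"rx":0,"ry":0,"rz":0},{"claw":0.95,"tx":0.08,"ty":0,"tz":-0.02,"rx":0,"ry":0,"rz":0},{"claw":0.95,"tx":0.08,"ty":0,"tz":-0.02,"rx":0,"ry":0,"rz":0}]' 30
python3 fin.py; python3 -c "
from h import *
print(sense()['qvel'].round(4))
snap('side','side12');snap('top','top12')
b=cv2.imread('pics/side12.png')[190:310,230:380];a=cv2.imread('pics/top12.png')[140:300,280:480]
cv2.imwrite('pics/m13.png',np.hstack([cv2.resize(b,(400,320),interpolation=2),cv2.resize(a,(400,320),interpolation=2)]))"
```

```text
t: 13.5
eef_pos: [0.5149, -0.1848, 0.1706]
ee_rot: [0.0, 0.997, 0.077, 0.0]
contact_force: [1.9, -3.8, 6.1]
finger_gap: 0.128
13.5 [ 0.5149 -0.1848  0.1706] [ 1.9359 -3.7962  6.1225] 0.12846880712554792
loc [-0.0252 -0.1226] tilt from x 0.866
[array([ 0.0578, -0.1226]), array([ 0.0304, -0.1226])]
centre [0.0007 0.074 ] [ 0. -0. -0.  0.]
tilts [0.0025 0.3091 0.6142 0.873 ]
[ 0.001   0.0025 -0.0005  0.001   0.0022  0.0001]
```

View pics/m13.png

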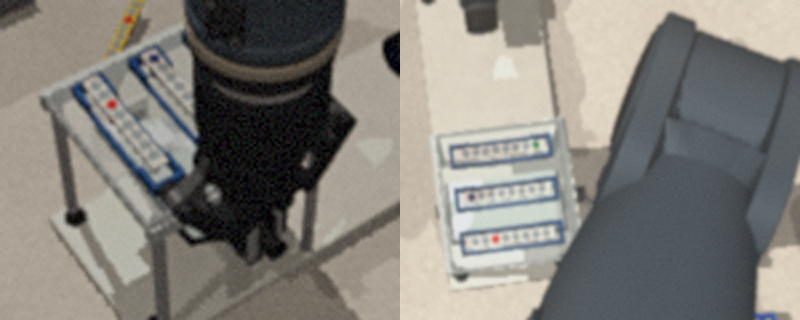

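The strip is seated and the grip is held steady. The tilt estimates are 0.866 to 0.873 against a target of about 0.873. I'll hand in.

```bash
python3 -c "
from station import *
print(finish_job())"
```

```text
the job is handed in; nothing more can be done
None
```

The red-well strip is in the near (empty) carrier, lying flat and released. I then pulled the lever by its grip and handed in at 13.5 s, still holding it with the arm at rest.

- **Strip placement:** in the last pictures the red well is within about 1 mm of the carrier's centre line, towards +y. The green and dark blue strips look undisturbed. I did not measure the other bystanders again, but the arm did not go near them.
- **Mirror angle:** the angle needed is about 0.873 rad. A circle fitted to the gripper's positions along the lever swing gives 0.871–0.873 rad. Using the camera-fitted station position instead gives 0.866, which would put the view about 1 mm off at the well. I had no direct view through the station's own camera, so the reflection is worked out from geometry and was not seen.
- **Forces:** the last wrist force reading was about 7 N, including a sideways 3.8 N that appeared only in the last part of the pull. I did not find its cause.
- **Refused calls:** two early move calls were refused because keys were left out of the rows. The arm did not move on either.

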